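Move lapped valve plugs from the valve row to the sorting tray in order

ROBOT

A 6-joint arm with a two-finger parallel gripper is mounted at the origin on the work surface. World frame = base frame: x ahead of the robot, y to its left, z up, the work surface at z = 0. Lengths are in m, angles in rad, forces in N, time in s.
With the tool pointing down it reaches from about 0.375 to 0.9 m from the base axis. Payload 3.1 kg.
Tool frame: the origin (TCP) lies at the centre of the arm's flange, where the gripper is bolted on; the fingertips stand 173 mm ahead of it and the grasp point (between the pads) lies 155 mm ahead of it; z points along the fingers, x is the direction in which the jaws open and shut, and the axes are right-handed (so a half turn about z gives the same grasp; the last joint's range is limited). The gripper opens to 85 mm and grips with 20 to 120 N. Pads are 22 mm wide; open, the fingers measure 114 mm over their backs; the gripper's body (76 mm by 85 mm) begins 54 mm behind the grasp point. The pads swing forward as they close: fully open they stand 13 mm farther back than shut.
Start: joints at [-0.178, 0.527, 1.433, -0, 1.181, -0.178], TCP at [0.625, 0, 0.405] pointing down, gripper open.
Joint ranges: [-3.08, 3.08], [-0.75, 2.2], [0.22, 2.44], [-1.43, 4.57], [0, 2.65], [-2.85, 2.85]. Speed limits (rad/s): [2.79, 2.79, 3.14, 3.14, 3.14, 3.14].

INTERFACE

Orientations are given as a unit quaternion [x, y, z, w].
In Python, from station import manip gives the robot as it stands.
- The arm moves only by the shell command python3 -m jog 'ROWS' [OPENING] [FORCE]. ROWS is JSON, a list that holds one entry, the list of rows, each a list of 4 numbers: the shift along the world's x, y, z in mm, then the turn about the world's z in degrees. A call has exactly 8 rows; each row shifts and turns the commanded pose from where the row before left it; what a row does not reach is not made up. A row lasts 1/8 s, in which the tool goes at most 62.5 mm and 10.7 degrees, less where a joint would pass 70% of its speed; a pose out of reach is approached as far as the arm can. A call is refused whole if a number of a shift passes 62.5 or a number of a turn 10.7, either way. A call with a gripper value outside its range is refused whole. OPENING is the opening in per cent of the stroke, from 0 (shut) to 100 (fully open), set as the call begins (- or left out, the last holds). The fingers move at their own pace and stop on an object; FORCE is the grip in N (left out, the last holds). Time passes only in rows, so rows that do not move let the fingers close, or fill a call up. It gives the time, the measured TCP pose, the force and the opening at its end, in the units of the state.
- manip.sense(): the state, without advancing time (a new reading comes with each control period).
- manip.snapshot(name): name is "scene" or "side" or "wrist"; returns the picture (400x640x3 uint8, red, green, blue); there is no depth.
- manip.camera_info(name): a dict with "fx", "fy", "cx", "cy" (pixels), "R" (3x3) and "t" (3): a world point X has camera coordinates R X + t. Camera axes: x right, y down, z forward; pixel columns grow to the right and rows downward; lengths in m; the calibration is good to about 2 mm. A picture is of the moment at which its call begins: read the wrist's pose just before it. camera_info takes no time and is no camera call; for the wrist camera it gives the pose at the moment of the call.
- manip.sign_off(): hands the job in, once; it reports no verdict.
The state is a dict: "t": time; "q": joint angles; "qd": joint speeds; "tau": joint torques, N m; "tcp_pos": TCP position; "tool_rot": TCP orientation; "force": force on the tool from outside, world axes, zero at the start; "ft_torque": the same for the moment, N m; "finger_gap": opening from 0.0 (shut) to 1.0 (fully open).
Only numpy, scipy, OpenCV 4.12 (cv2) and the standard library are available. Lean on these libraries where they do the work, as an engineer would, in place of code of your own. Each camera call takes 0.05 s, during which the arm holds its last target. There are 200 camera calls.

TASK

The four steel plugs are lapped to their own valve bodies, so keep them in order: move them one by one from the valve row into the four pockets of the sorting tray, the plug nearest the round inlet flange into the pocket next to the tray's carrying handle, and so on along the row, so that the plug farthest from the inlet ends in the pocket farthest from the handle. Stand each one upright on the pocket's floor, never tip one over, and leave all four released and at rest.

Things in the scene. Friction and masses are not known exactly. Their poses are not given: they have to be found in the camera images.
- plug_bar_mid (a point): steel valve plug, loose, standing upright, about 0.26 kg, 90 mm tall in all: below a round seating disc of 42 mm diameter and 12 mm thick, then a collar of 24 mm diameter up to 20 mm, a 16 mm round spindle, and at the very top a cross bar 56 mm long, 14 mm wide and 16 mm tall, lying along the plug's own y axis: grip it across, closing along the plug's x axis. This point is on its axis, half-way up (45 mm above its underside); z is up the spindle.
- plug_cap_mid (a point): steel valve plug, loose, standing upright, about 0.26 kg, 84 mm tall in all: below a round seating disc of 42 mm diameter and 12 mm thick, then a collar of 24 mm diameter up to 20 mm, a 16 mm round spindle, and at the very top a round cap of 44 mm diameter, 18 mm tall. This point is on its axis, half-way up (42 mm above its underside); z is up the spindle.
- plug_square_mid (a point): steel valve plug, loose, standing upright, about 0.26 kg, 98 mm tall in all: below a round seating disc of 42 mm diameter and 12 mm thick, then a collar of 24 mm diameter up to 20 mm, a 16 mm round spindle, and at the very top a square head 30 x 30 mm, 24 mm tall, sides along the plug's x and y axes. This point is on its axis, half-way up (49 mm above its underside); z is up the spindle.
- plug_pin_mid (a point): steel valve plug, loose, standing upright, about 0.26 kg, 88 mm tall in all: below a round seating disc of 42 mm diameter and 12 mm thick, then a collar of 24 mm diameter up to 20 mm, a 16 mm round spindle, and at the very top no wider head, just the plain 16 mm spindle to its top. This point is on its axis, half-way up (44 mm above its underside); z is up the spindle.
- seat_bar: orange open valve body, fixed, in which plug_bar stands at the start; the four are alike (round cup 72 mm outside, 62 mm inside, on a 70 mm square foot) and stand in one straight row 75 mm apart, in any order. Origin: centre of its underside, 12 mm above the bench; the inner floor is 12 mm and the rim 34 mm above it. y runs along the row.
- seat_cap: orange open valve body, fixed, in which plug_cap stands at the start; the four are alike (round cup 72 mm outside, 62 mm inside, on a 70 mm square foot) and stand in one straight row 75 mm apart, in any order. Origin: centre of its underside, 12 mm above the bench; the inner floor is 12 mm and the rim 34 mm above it. y runs along the row.
- seat_square: orange open valve body, fixed, in which plug_square stands at the start; the four are alike (round cup 72 mm outside, 62 mm inside, on a 70 mm square foot) and stand in one straight row 75 mm apart, in any order. Origin: centre of its underside, 12 mm above the bench; the inner floor is 12 mm and the rim 34 mm above it. y runs along the row.
- seat_pin: orange open valve body, fixed, in which plug_pin stands at the start; the four are alike (round cup 72 mm outside, 62 mm inside, on a 70 mm square foot) and stand in one straight row 75 mm apart, in any order. Origin: centre of its underside, 12 mm above the bench; the inner floor is 12 mm and the rim 34 mm above it. y runs along the row.
- inlet: inlet of the valve row, fixed: an orange upright pipe stub of 44 mm with a round flange (64 mm diameter, top 58 mm above the origin) at one end of the row, 75 mm from the nearest valve body; the other end of the row has only a low square blind cap, 14 mm tall with a bolt on it. Which end the inlet is at changes. Origin: on its axis, 12 mm above the bench.
- tray: sorting tray, fixed, bare aluminium, 80 x 300 mm, 34 mm tall, open on top, with 4 mm walls and floor and three cross walls that make four pockets in a row along its y axis, each 72 x 70 mm inside. Origin: centre of its underside, on the bench; the pockets' centres lie at x = 0, y = +111, +37, -37 and -111 mm. The black carrying handle, a low loop 22 mm above the bench, reaches 37 mm out from its +y end, next to the pocket at y = +111.
Things that resemble listed ones, but are neither listed nor needed, are in the scene too. What is shaped like the part that bears plug_bar_mid but turquoise is not meant.

How it is judged:
By the outcome, as a careful person would: the job done as asked, in the order asked, and still so for the second after the job is handed in, with the robot touching nothing.
It also fails if it takes over 118 s, if anything falls off the work surface, if the arm or the gripper's body presses on something with over 40 N, if the wrist force passes 120 N, or if a joint passes its speed limit or range.

## Working session

There is one attempt and no reset: what is moved stays moved. The work goes in short steps, Python scripts to look and compute and a shell command to move; the robot and the scene stay as the last step left them, time stands still between calls to the robot, and variables do not carry over. Pictures are saved under pics/ and viewed, about 12 in all and at most 16, crops included, and the job is handed in when it is done.

```bash
ls; mkdir -p pics; python3 - <<'E'
from station import manip
import cv2
for n in("scene","side"):
    im=manip.snapshot(n); cv2.imwrite(f"pics/{n}0.png",im[:,:,::-1])
    print(n,manip.camera_info(n))
cv2.imwrite("pics/wrist0.png",manip.snapshot("wrist")[:,:,::-1]);print(manip.camera_info("wrist"),manip.sense())
E
```

```text
pics
scene {'fx': 427.6796384799872, 'fy': 427.6796384799872, 'cx': 319.36137110910215, 'cy': 203.28025378717902, 'R': array([[ 0.56923136,  0.82210721, -0.01074245],
       [ 0.56859807, -0.4030706 , -0.71709855],
       [-0.59386185,  0.40208685, -0.696889  ]]), 't': array([-0.2398029 , -0.20844093,  1.42405626])}
side {'fx': 416.5671818229121, 'fy': 416.5671818229121, 'cx': 323.26075860609745, 'cy': 192.4767602121519, 'R': array([[-0.94244298, -0.33430021,  0.00667868],
       [-0.25655032,  0.71015587, -0.65563753],
       [ 0.21443686, -0.6196144 , -0.75504624]]), 't': array([0.42346112, 0.16198419, 1.23436333])}
{'fx': 287.8585276535916, 'fy': 287.8585276535916, 'cx': 317.58280118177436, 'cy': 201.05842299204454, 'R': array([[ 9.99998872e-01,  1.50888106e-04, -1.49462804e-03],
       [ 6.32050318e-04, -9.44852854e-01,  3.27494557e-01],
       [-1.36278853e-03, -3.27495132e-01, -9.44851883e-01]]), 't': array([-0.62497472, -0.04243325,  0.38047461])} {'t': 0.15, 'q': array([-1.78468719e-01,  5.28251756e-01,  1.43359866e+00, -1.91422114e-05,
        1.18141447e+00, -1.78482756e-01]), 'qd': array([-0.00027067, -0.00451068, -0.00390007,  0.00031834, -0.00015936,
        0.00082175]), 'tau': array([ 1.17890530e-03, -4.42742836e+01, -1.78276026e+01, -2.15643640e-04,
        5.61750654e-03, -9.84718270e-06]), 'tcp_pos': array([6.24738612e-01, 9.39463818e-05, 4.03961683e-01]), 'tool_rot': array([ 9.99999650e-01,  1.06593243e-05, -8.24409218e-04, -1.39725008e-04]), 'force': array([ 0.29369991, -0.4131895 ,  0.27555737]), 'ft_torque': array([0.01390994, 0.00426441, 0.01016949]), 'finger_gap': 1.0004316323758278}
```

View pics/scene0.png

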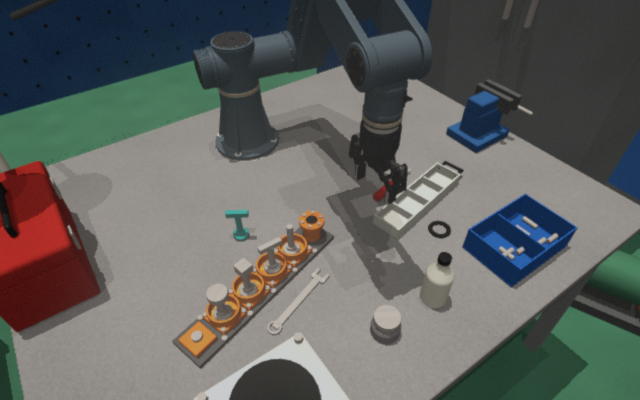

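View pics/wrist0.png

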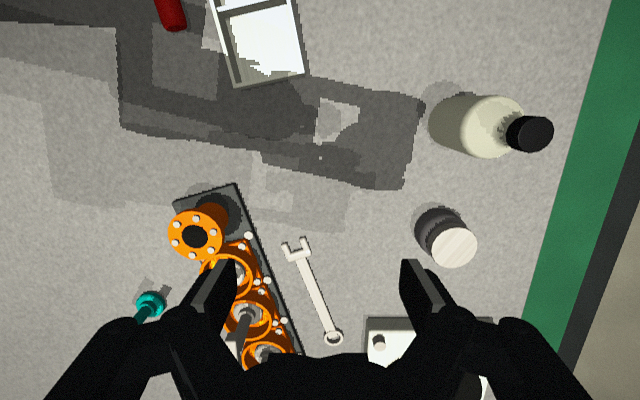

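The scene shows the orange row: inlet (312,222), then pin (291,240), bar (270,258), square (246,280), cap (220,305), blind cap (197,338). The tray is at (420,197), with its black handle at (455,167). The turquoise T piece at (238,222) is the decoy. The wrist view shows the inlet at (195,237) and the tray end at (265,50).

```bash
python3 - <<'E'
import cv2,numpy as np
im=cv2.imread("pics/scene0.png")
a=cv2.resize(im[200:360,170:340],None,fx=3.5,fy=3.5,interpolation=cv2.INTER_CUBIC)
cv2.imwrite("pics/c1.png",a)
s=cv2.imread("pics/side0.png");cv2.imwrite("pics/c2.png",s)
b=cv2.resize(im[150:240,360:480],None,fx=6,fy=6,interpolation=cv2.INTER_CUBIC);cv2.imwrite("pics/c3.png",b)
E
```

```text
(no output)
```

View pics/c1.png

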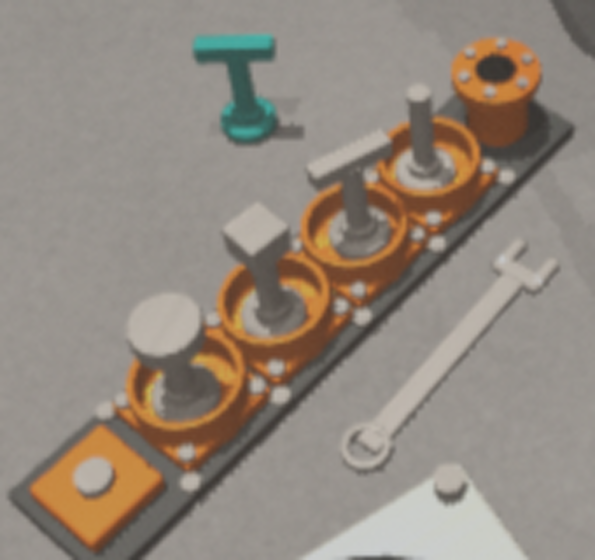

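View pics/c2.png

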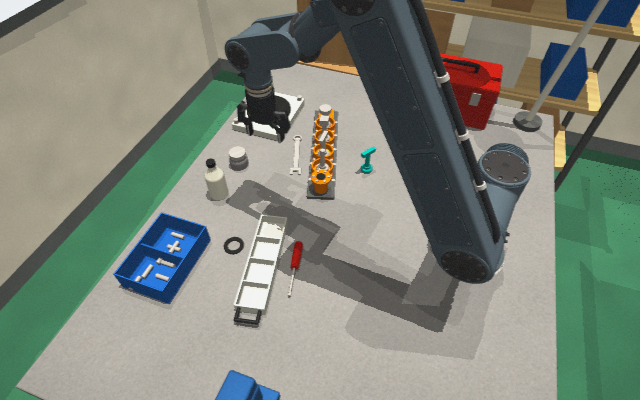

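View pics/c3.png

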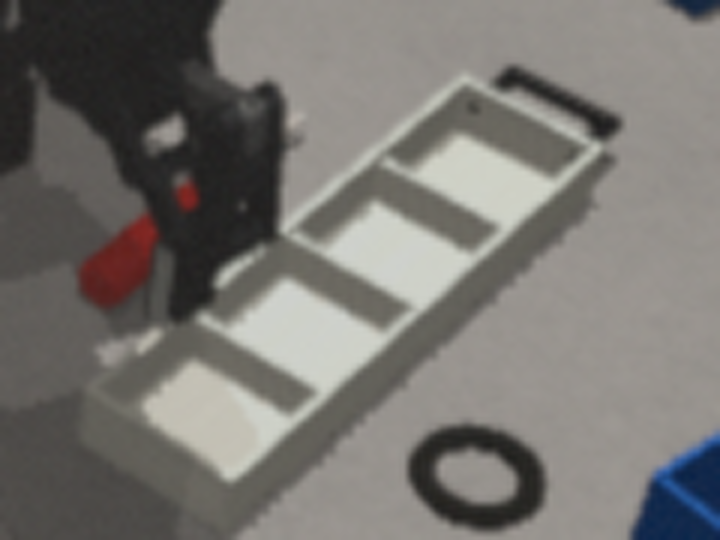

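c1 shows the four plugs in order from the inlet: pin (419,91), bar (349,152), square (256,224), cap (165,318). The decoy T is separate, at (235,50). c3 shows the tray rim corners at (468,76), (605,147), (232,490) and (90,390), with the handle next to the first two. The side view agrees.

```bash
cat > h.py <<'E'
import numpy as np
def ray(ci,u,v,z):
    R,t=ci["R"],ci["t"]; o=-R.T@t; d=R.T@np.array([(u-ci["cx"])/ci["fx"],(v-ci["cy"])/ci["fy"],1])
    return o+d*(z-o[2])/d[2]
E
python3 - <<'E'
from station import manip
from h import ray
import numpy as np
ci=manip.camera_info("scene")
P={}
for n,x,y,z in [("inlet",496,68,.070),("pin",419,91,.112),("bar",349,152,.114),("square",256,224,.122),("cap",165,318,.108),("blind",94,472,.032)]:
    P[n]=ray(ci,170+x/3.5-.36,200+y/3.5-.36,z);print(n,P[n]*1000)
C=[]
for x,y in[(468,76),(605,147),(232,490),(90,390)]:
    C.append(ray(ci,360+x/6-.42,150+y/6-.42,.034));print(C[-1]*1000)
C=np.array(C)[:,:2];c=C.mean(0);a=(C[0]+C[1]-C[2]-C[3])/2;print("tray",c,np.linalg.norm(a),np.linalg.norm(C[0]-C[1]),np.degrees(np.arctan2(a[1],a[0])))
d=P["inlet"]-P["blind"];print(np.degrees(np.arctan2(d[1],d[0])),np.linalg.norm(d[:2]))
u=a/np.linalg.norm(a)
for s in(.111,.037,-.037,-.111):print(c+u*s)
# bar ends
A=ray(ci,170+312/3.5-.36,200+168/3.5-.36,.114);B=ray(ci,170+387/3.5-.36,200+137/3.5-.36,.114);print("bar ends",A,B,np.degrees(np.arctan2(*(B-A)[1::-1])),np.linalg.norm(B-A))
E
```

```text
inlet [479.10022411 -63.383626    70.        ]
pin [ 500.97773096 -138.45528974  112.        ]
bar [ 521.87131669 -203.67781987  114.        ]
square [ 545.33485539 -280.82047174  122.        ]
cap [ 565.3645382  -352.55412118  108.        ]
blind [ 585.04853839 -422.09759928   32.        ]
[473.22926261 394.10590612  34.        ]
[549.98119208 407.88080236  34.        ]
[612.32642999 110.7519534   34.        ]
[532.56567572  99.95473809  34.        ]
tray [0.54202564 0.25317335] 0.3018354198417583 0.07797824340024148 101.62875624445962
106.45482027165919 0.3740331000343875
[0.51965142 0.36189499]
[0.53456757 0.2894139 ]
[0.54948371 0.2169328 ]
[0.56439986 0.14445171]
bar ends [ 0.51989353 -0.2293778   0.114     ] [ 0.52499003 -0.17738639  0.114     ] 84.40142888950437 0.05224060146039299
```

Measured and expected sizes agree: row length 374 of 375 mm, tray 302x78 of 300x80 mm. I'll move above the pin plug and take a wrist look.

```bash
python3 -m jog '[[[-20,-23,-10,2.7],[-21,-23,-10,2.7],[-21,-23,-10,2.7],[-21,-23,-10,2.7],[-21,-23,-10,2.7],[-20,-23,-9,2.7],[0,0,0,0],[0,0,0,0]]]' 100 60
python3 - <<'E'
from station import manip
import cv2,pickle
ci=manip.camera_info("wrist");im=manip.snapshot("wrist");cv2.imwrite("pics/w1.png",im[:,:,::-1]);pickle.dump(ci,open("w1.pkl","wb"))
E
```

```text
t: 1.15
tcp_pos: [0.5014, -0.1379, 0.3459]
tool_rot: [0.99, 0.14, 0.0, 0.0]
force: [0.8, -0.5, -0.1]
finger_gap: 1.0
```

View pics/w1.png

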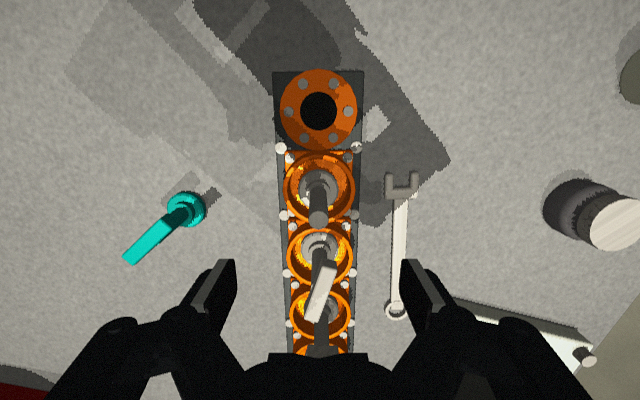

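The wrist view shows the pin's top at (318,218), the bar from (327,265) to (312,318) and the inlet at (318,110). The row is parallel to the image columns, so the yaw fits.

```bash
python3 - <<'E'
from h import ray
import pickle,numpy as np
ci=pickle.load(open("w1.pkl","rb"))
for n,u,v,z in[("pin",318,219,.112),("inlet",318,110,.07),("bar",320,291,.114),("pindisc rim-centre",319,187,.046)]: print(n,ray(ci,u,v,z))
A=ray(ci,327,264,.114);B=ray(ci,312.5,318,.114);print(A,B,np.degrees(np.arctan2(*(A-B)[1::-1])),np.linalg.norm(A-B))
E
```

```text
pin [ 0.50279806 -0.13792562  0.112     ]
inlet [ 0.48117984 -0.06307956  0.07      ]
bar [ 0.52209648 -0.19849398  0.114     ]
pindisc rim-centre [ 0.50222396 -0.13187734  0.046     ]
[ 0.52027634 -0.172412    0.114     ] [ 0.52364249 -0.22667104  0.114     ] 93.54998865628644 0.05436335096931342
```

```bash
python3 -m jog '[[[0,0,-16,0],[0,0,-16,0],[0,0,-16,0],[0,0,-16,0],[0,0,-16,0],[0,0,-10,0],[0,0,-8,0],[0,0,0,0]]]' 100 60
python3 -m jog '[[[0,0,0,0],[0,0,0,0],[0,0,0,0],[0,0,0,0],[0,0,0,0],[0,0,0,0],[0,0,0,0],[0,0,0,0]]]' 0 60
python3 -m jog '[[[0,0,3,0],[0,0,12,0],[0,0,15,0],[0,0,15,0],[0,0,15,0],[0,0,15,0],[0,0,15,0],[0,0,10,0]]]'
python3 - <<'E'
from station import manip
import cv2
cv2.imwrite("pics/s1.png",cv2.resize(manip.snapshot("scene")[150:350,170:420,::-1],None,fx=2.4,fy=2.4))
E
```

```text
t: 2.2
tcp_pos: [0.5011, -0.1378, 0.2474]
tool_rot: [0.99, 0.141, -0.0, -0.0]
force: [0.3, -0.5, 0.3]
finger_gap: 1.001
t: 3.2
tcp_pos: [0.5011, -0.138, 0.2479]
tool_rot: [0.99, 0.141, 0.0, 0.0]
force: [-0.3, -0.5, 3.7]
finger_gap: 0.172
t: 4.2
tcp_pos: [0.501, -0.138, 0.3489]
tool_rot: [0.99, 0.141, 0.0, 0.0]
force: [-0.1, -0.5, -3.2]
finger_gap: 0.171
```

View pics/s1.png

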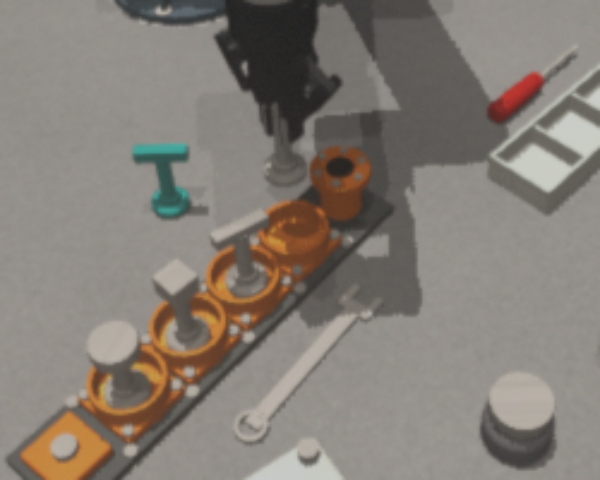

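The pin plug is held upright at (285,150) and its seat is empty. Next: carry it to the handle pocket.

```bash
python3 -m jog '[[[1,15,0,0],[1,30,0,0],[1,40,0,-1],[2,40,0,-1],[2,40,0,-1],[2,40,0,-1],[2,40,0,-1],[2,40,0,0]]]'
python3 -m jog '[[[1,40,0,0],[1,40,0,0],[1,40,0,0],[1,40,0,0],[1,30,0,0],[1,15,0,0],[0,10,0,0],[0,0,0,0]]]'
python3 - <<'E'
from station import manip
import cv2,pickle
ci=manip.camera_info("wrist");im=manip.snapshot("wrist");cv2.imwrite("pics/w2.png",im[:,:,::-1]);pickle.dump(ci,open("w2.pkl","wb"))
E
```

```text
t: 5.25
tcp_pos: [0.5131, 0.1492, 0.3468]
tool_rot: [0.995, 0.098, -0.001, -0.0]
force: [0.1, -0.6, -2.7]
finger_gap: 0.169
t: 6.25
tcp_pos: [0.5198, 0.362, 0.3473]
tool_rot: [0.995, 0.098, -0.0, 0.0]
force: [0.3, -0.9, -2.3]
finger_gap: 0.171
```

View pics/w2.png

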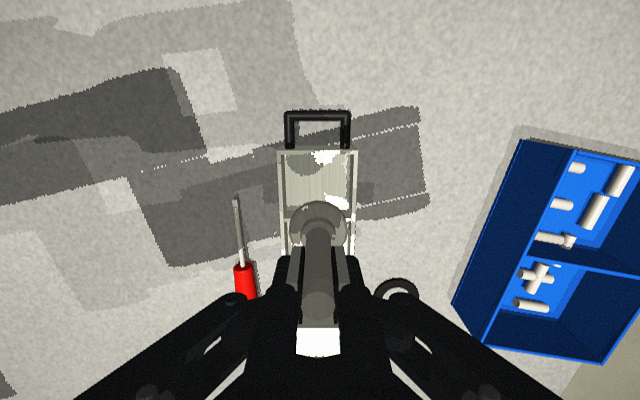

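The wrist view shows the tray end rim from (278,152) to (358,152), the handle at (318,130), the cross wall near v=217 and the plug's disc in front of it. I'll check the pocket centre from the end rim.

```bash
python3 - <<'E'
from h import ray
import pickle,numpy as np
ci=pickle.load(open("w2.pkl","rb"))
A=ray(ci,278,152,.034);B=ray(ci,358,152,.034);M=(A+B)/2
u=np.array([np.cos(np.radians(101.5)),np.sin(np.radians(101.5)),0]);print(A,B,np.linalg.norm(A-B),np.degrees(np.arctan2(*(B-A)[1::-1]))+90)
for s in(39,113,187,261):print(M-u*s/1000)
print(ray(ci,(283+353)/2,217,.034))
E
```

```text
[0.47508423 0.39112398 0.034     ] [0.55185032 0.40637076 0.034     ] 0.07826555674864254 101.23352823284124
[0.52124262 0.36053031 0.034     ]
[0.53599585 0.28801588 0.034     ]
[0.55074908 0.21550145 0.034     ]
[0.5655023  0.14298702 0.034     ]
[0.52686773 0.33142534 0.034     ]
```

```bash
python3 -m jog '[[[0,0,-12,0],[0,0,-20,0],[0,0,-22,0],[0,0,-22,0],[0,0,-20,0],[0,0,-12,0],[0,0,-6,0],[0,0,-4,0]]]'
python3 -m jog '[[[0,0,-1,0],[0,0,0,0],[0,0,0,0],[0,0,0,0],[0,0,0,0],[0,0,0,0],[0,0,0,0],[0,0,0,0]]]'
```

```text
t: 7.3
tcp_pos: [0.5202, 0.3619, 0.2297]
tool_rot: [0.995, 0.097, 0.0, -0.0]
force: [0.2, 0.5, -3.1]
finger_gap: 0.171
t: 8.3
tcp_pos: [0.52, 0.362, 0.2287]
tool_rot: [0.995, 0.098, -0.0, 0.0]
force: [-0.3, 0.4, -3.1]
finger_gap: 0.171
```

```bash
python3 -m jog '[[[0,0,-0.5,0],[0,0,-0.5,0],[0,0,0,0],[0,0,0,0],[0,0,0,0],[0,0,0,0],[0,0,0,0],[0,0,0,0]]]'
```

```text
t: 9.3
tcp_pos: [0.52, 0.3621, 0.228]
tool_rot: [0.995, 0.098, 0.0, -0.0]
force: [-1.3, -0.7, 3.5]
finger_gap: 0.171
```

Contact: the force changed sign. Release, then rise.

```bash
python3 -m jog '[[[0,0,0,0],[0,0,0,0],[0,0,0,0],[0,0,0,0],[0,0,0,0],[0,0,0,0],[0,0,0,0],[0,0,0,0]]]' 60
python3 -m jog '[[[0,0,10,0],[0,0,20,0],[0,0,25,0],[0,-10,25,0],[0,-30,20,0],[0,-40,20,0],[0,-50,0,0.5],[0,-50,0,0.5]]]' 100
```

```text
t: 10.3
tcp_pos: [0.52, 0.362, 0.2277]
tool_rot: [0.995, 0.098, 0.0, -0.0]
force: [0.6, 0.2, -0.7]
finger_gap: 0.598
t: 11.3
tcp_pos: [0.52, 0.1808, 0.35]
tool_rot: [0.994, 0.107, 0.002, 0.0]
force: [-0.3, -0.0, 0.4]
finger_gap: 1.0
```

```bash
python3 -m jog '[[[0,-50,0,-2],[0,-50,0,-2],[0,-50,0,-2],[0,-50,0,-2],[0,-50,0,-2],[1,-50,0,0],[0,-36,0,0],[0,-10,0,0]]]' 100
python3 - <<'E'
from station import manip
import cv2,pickle
ci=manip.camera_info("wrist");im=manip.snapshot("wrist");cv2.imwrite("pics/w3.png",im[:,:,::-1]);pickle.dump(ci,open("w3.pkl","wb"))
E
```

```text
t: 12.3
tcp_pos: [0.5211, -0.1662, 0.3493]
tool_rot: [1.0, 0.018, 0.001, 0.001]
force: [0.3, -0.4, 0.5]
finger_gap: 0.997
```

View pics/w3.png

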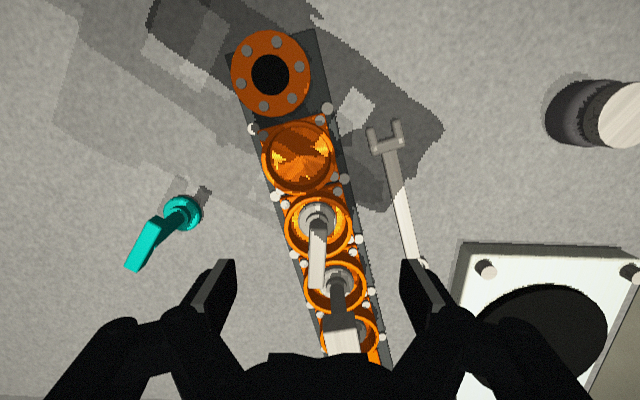

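The wrist view shows the bar top from about (319,230) to (317,288), nearly parallel to the columns. The square head is at (342,340), still partly cut off.

```bash
python3 - <<'E'
from h import ray
import pickle,numpy as np,cv2
ci=pickle.load(open("w3.pkl","rb"));im=cv2.imread("pics/w3.png")
hsv=cv2.cvtColor(im,cv2.COLOR_BGR2HSV)
for n,(x0,x1,y0,y1) in {"bar":(295,335,215,300),"sq":(318,368,318,358)}.items():
    s=hsv[y0:y1,x0:x1];m=((s[...,1]<50)&(s[...,2]>140)).astype(np.uint8)
    m=cv2.morphologyEx(m,cv2.MORPH_OPEN,np.ones((3,3)))
    k,l,st,c=cv2.connectedComponentsWithStats(m);i=1+st[1:,4].argmax()
    print(n,st[i],c[i]+[x0,y0])
    ys,xs=np.nonzero(l==i)
    if n=="bar":
        P=np.array([ray(ci,x+x0,y+y0,.114)[:2] for x,y in zip(xs,ys)])*1000
        r=cv2.minAreaRect(P.astype(np.float32));print(r);print(cv2.boxPoints(r))
    for y in range(y0,y1,4):
        q=xs[ys==y-y0]
        if len(q):print(y,q.min()+x0,q.max()+x0)
E
```

```text
bar [ 13  16  27  66 994] [317.69617706 264.8028169 ]
((527.0115966796875, -207.5162353515625), (21.311325073242188, 60.36732482910156), 1.4049172401428223)
[[ 515.6191  -177.6029 ]
 [ 517.0992  -237.95209]
 [ 538.4041  -237.42957]
 [ 536.924   -177.08038]]
231 310 313
235 310 316
239 310 320
243 310 325
247 309 325
251 309 325
255 308 324
259 309 324
263 309 324
267 309 324
271 308 334
275 308 330
279 308 327
283 308 325
287 308 329
291 321 329
295 326 329
sq [  6  10  36  28 781] [341.77336748 341.5659411 ]
330 340 356
334 324 357
338 324 357
342 325 358
346 326 359
350 327 359
354 328 335
```

```bash
python3 - <<'E'
from h import ray
import pickle,numpy as np
ci=pickle.load(open("w3.pkl","rb"))
A=ray(ci,317.5,232,.114);B=ray(ci,316.5,288.5,.114);print(A,B,np.linalg.norm(A-B),np.degrees(np.arctan2(*(A-B)[1::-1])),(A+B)/2)
for c in[(324,334),(357,334),(328,354),(360,354)]:print(ray(ci,*c,.122))
E
```

```text
[ 0.52303012 -0.17824322  0.114     ] [ 0.52403601 -0.23033578  0.114     ] 0.05210226645459324 91.10622961147189 [ 0.52353306 -0.2042895   0.114     ]
[ 0.53185605 -0.2705071   0.122     ]
[ 0.56017067 -0.26958275  0.122     ]
[ 0.53634431 -0.2926844   0.122     ]
[ 0.5646214 -0.2917708  0.122    ]
```

```bash
python3 -m jog '[[[1,-19,0,-1],[1,-19,0,0],[0,0,-18,0],[0,0,-18,0],[0,0,-18,0],[0,0,-18,0],[0,0,-12,0],[0,0,-6,0]]]' 100 60
python3 -m jog '[[[0,0,0,0],[0,0,0,0],[0,0,0,0],[0,0,0,0],[0,0,0,0],[0,0,0,0],[0,0,0,0],[0,0,0,0]]]' 0 60
python3 -m jog '[[[0,0,3,0],[0,0,12,0],[0,0,15,0],[0,0,15,0],[0,0,20,0],[0,0,20,0],[0,0,10,0],[0,0,5,0]]]'
```

```text
t: 13.35
tcp_pos: [0.5231, -0.202, 0.257]
tool_rot: [1.0, 0.011, -0.0, -0.0]
force: [0.3, -0.0, -0.2]
finger_gap: 1.001
t: 14.35
tcp_pos: [0.5229, -0.202, 0.2583]
tool_rot: [1.0, 0.011, 0.0, 0.0]
force: [-1.6, 0.7, 5.4]
finger_gap: 0.159
t: 15.35
tcp_pos: [0.5229, -0.2019, 0.3586]
tool_rot: [1.0, 0.01, 0.0, 0.0]
force: [-0.3, -0.0, -2.0]
finger_gap: 0.159
```

```bash
python3 -m jog '[[[0,15,0,0],[1,30,0,0],[1,40,0,2],[1,40,0,2],[1,40,0,2],[1,40,0,2],[1,40,0,2],[1,40,0,0]]]'
python3 -m jog '[[[1,40,0,0],[1,40,0,0],[1,40,0,0],[1,40,0,0],[1,30,0,0],[0,11,0,0],[0,5,0,0],[0,0,0,0]]]'
python3 -m jog '[[[0,0,-15,0],[0,0,-22,0],[0,0,-24,0],[0,0,-24,0],[0,0,-18,0],[0,0,-10,0],[0,0,-5,0],[0,0,0,0]]]'
python3 - <<'E'
from station import manip
import cv2
a=manip.snapshot("scene")[130:240,340:490,::-1];b=manip.snapshot("side")[190:340,200:310,::-1]
a=cv2.resize(a,(480,352));b=cv2.resize(b,(258,352));cv2.imwrite("pics/s2.png",cv2.hconcat([a,b]))
E
```

```text
t: 16.35
tcp_pos: [0.5291, 0.0852, 0.3568]
tool_rot: [0.995, 0.098, -0.001, -0.0]
force: [1.6, 0.3, -2.1]
finger_gap: 0.159
t: 17.35
tcp_pos: [0.5348, 0.2886, 0.3573]
tool_rot: [0.995, 0.097, -0.001, 0.0]
force: [0.8, 0.6, -1.8]
finger_gap: 0.162
t: 18.35
tcp_pos: [0.5351, 0.2891, 0.2398]
tool_rot: [0.995, 0.098, 0.0, -0.0]
force: [0.3, 0.1, -2.5]
finger_gap: 0.157
```

View pics/s2.png

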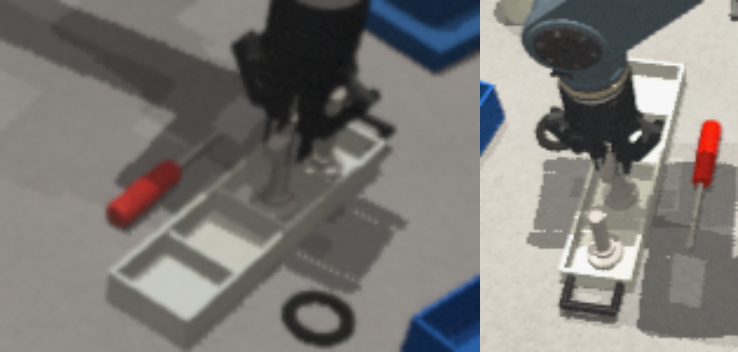

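The pin stands upright in the handle pocket (side crop 603,240). The bar plug is inside the second pocket. Lower to contact.

```bash
python3 -m jog '[[[0,0,-0.7,0],[0,0,-0.7,0],[0,0,0,0],[0,0,0,0],[0,0,0,0],[0,0,0,0],[0,0,0,0],[0,0,0,0]]]'
```

```text
t: 19.45
tcp_pos: [0.535, 0.2891, 0.2384]
tool_rot: [0.995, 0.098, 0.0, -0.0]
force: [0.3, 0.3, -1.5]
finger_gap: 0.161
```

```bash
python3 -m jog '[[[0,0,-0.6,0],[0,0,-0.6,0],[0,0,0,0],[0,0,0,0],[0,0,0,0],[0,0,0,0],[0,0,0,0],[0,0,0,0]]]'
```

```text
t: 20.45
tcp_pos: [0.5349, 0.2891, 0.2383]
tool_rot: [0.995, 0.098, 0.0, -0.0]
force: [-2.4, -0.5, 6.0]
finger_gap: 0.16
```

Contact at the expected height. Release, rise, then return towards the square, with a wrist look from TCP y of about -0.24.

```bash
python3 -m jog '[[[0,0,0,0],[0,0,0,0],[0,0,0,0],[0,0,0,0],[0,0,0,0],[0,0,0,0],[0,0,0,0],[0,0,0,0]]]' 60
python3 -m jog '[[[0,0,10,0],[0,0,20,0],[0,0,25,0],[0,-10,25,0],[0,-30,20,0],[0,-40,10,0],[0,-50,0,0],[0,-50,0,0]]]' 100
python3 -m jog '[[[0,-50,0,0],[0,-50,0,-1],[0,-50,0,-1],[0,-50,0,-1],[1,-50,0,-1],[1,-50,0,-1],[1,-38,0,0],[1,-10,0,0]]]' 100
python3 - <<'E'
from station import manip
import cv2,pickle
ci=manip.camera_info("wrist");im=manip.snapshot("wrist");cv2.imwrite("pics/w4.png",im[:,:,::-1]);pickle.dump(ci,open("w4.pkl","wb"))
cv2.imwrite("pics/w4c.png",cv2.resize(im[180:400,220:420,::-1],None,fx=2.7,fy=2.7))
E
```

```text
t: 21.45
tcp_pos: [0.535, 0.289, 0.2371]
tool_rot: [0.995, 0.098, 0.0, 0.0]
force: [0.5, 0.1, -0.9]
finger_gap: 0.601
t: 22.45
tcp_pos: [0.5349, 0.1078, 0.3482]
tool_rot: [0.995, 0.098, 0.001, 0.0]
force: [0.9, -0.9, -0.1]
finger_gap: 0.998
t: 23.45
tcp_pos: [0.5389, -0.2414, 0.3479]
tool_rot: [0.999, 0.053, 0.001, 0.001]
force: [0.2, 0.7, 0.1]
finger_gap: 1.005
```

View pics/w4c.png

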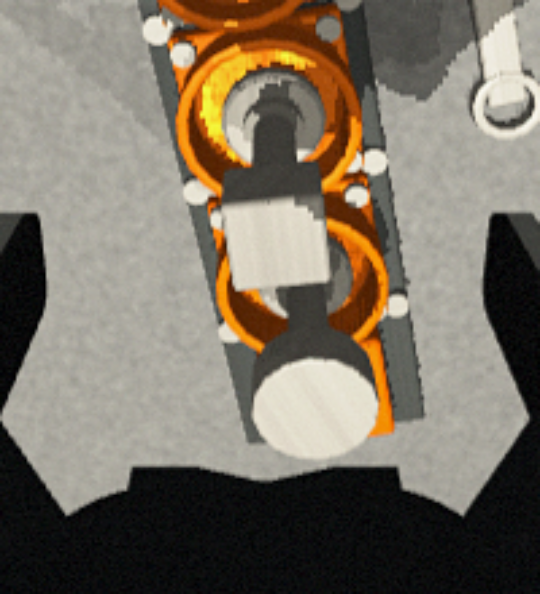

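The crop shows the square's top corners at (222,203), (325,194), (330,283) and (236,291), and the cap ellipse centred at (315,408), about 125 wide.

```bash
python3 - <<'E'
from h import ray
import pickle,numpy as np
ci=pickle.load(open("w4.pkl","rb"))
r=lambda x,y,z:ray(ci,220+x/2.7-.31,180+y/2.7-.31,z)[:2]*1000
C=np.array([r(x,y,.122) for x,y in[(222,203),(325,194),(330,283),(236,291)]])
print(C.mean(0))
for i in range(4):
    d=C[(i+1)%4]-C[i];print(np.linalg.norm(d),np.degrees(np.arctan2(d[1],d[0])))
print("cap",r(315,408,.108),np.linalg.norm(r(253,408,.108)-r(378,408,.108)))
E
```

```text
[ 548.35211172 -280.88326756]
29.224595004210467 11.619507162902682
29.645282031593073 -79.64996746549716
27.84503163722543 -168.29726158864355
29.687255679818158 103.01465398128147
cap [ 569.0013759  -352.00454354] 42.087559794941825
```

```bash
python3 -m jog '[[[4,-19,0,2.7],[4,-20,0,2.7],[0,0,-16,0],[0,0,-18,0],[0,0,-18,0],[0,0,-16,0],[0,0,-10,0],[0,0,-6,0]]]' 100 60
python3 -m jog '[[[0,0,0,0],[0,0,0,0],[0,0,0,0],[0,0,0,0],[0,0,0,0],[0,0,0,0],[0,0,0,0],[0,0,0,0]]]' 0 60
python3 -m jog '[[[0,0,3,0],[0,0,12,0],[0,0,15,0],[0,0,15,0],[0,0,20,0],[0,0,20,0],[0,0,10,0],[0,0,5,0]]]'
```

```text
t: 24.5
tcp_pos: [0.547, -0.2779, 0.2622]
tool_rot: [0.995, 0.101, -0.0, -0.0]
force: [-0.4, 0.2, 0.5]
finger_gap: 1.0
t: 25.5
tcp_pos: [0.5471, -0.2781, 0.2638]
tool_rot: [0.995, 0.101, 0.0, 0.0]
force: [-1.0, 0.0, 6.3]
finger_gap: 0.344
t: 26.5
tcp_pos: [0.5469, -0.2779, 0.3641]
tool_rot: [0.995, 0.101, 0.0, 0.0]
force: [-0.7, 0.1, -1.9]
finger_gap: 0.341
```

```bash
python3 -m jog '[[[0,15,0,0],[0,30,0,0],[1,40,0,0],[0,40,0,0],[1,40,0,0],[0,40,0,0],[1,40,0,0],[0,40,0,0]]]'
python3 -m jog '[[[0,40,0,0],[0,40,0,0],[0,40,0,0],[0,40,0,0],[0,32,0,0],[0,15,0,0],[0,5,0,0],[0,0,0,0]]]'
python3 -m jog '[[[0,0,-15,0],[0,0,-22,0],[0,0,-24,0],[0,0,-24,0],[0,0,-18,0],[0,0,-10,0],[0,0,-5,0],[0,0,0,0]]]'
python3 -m jog '[[[0,0,-0.7,0],[0,0,-0.7,0],[0,0,0,0],[0,0,0,0],[0,0,0,0],[0,0,0,0],[0,0,0,0],[0,0,0,0]]]'
```

```text
t: 27.5
tcp_pos: [0.5492, 0.0092, 0.3622]
tool_rot: [0.995, 0.101, -0.001, -0.001]
force: [0.4, -0.0, -2.1]
finger_gap: 0.347
t: 28.5
tcp_pos: [0.5499, 0.2186, 0.3628]
tool_rot: [0.995, 0.101, -0.0, 0.0]
force: [0.1, -0.2, -2.2]
finger_gap: 0.34
t: 29.5
tcp_pos: [0.5501, 0.219, 0.2452]
tool_rot: [0.995, 0.101, 0.0, -0.0]
force: [0.5, 0.2, -1.5]
finger_gap: 0.346
t: 30.5
tcp_pos: [0.55, 0.2191, 0.2439]
tool_rot: [0.995, 0.101, 0.0, -0.0]
force: [-0.9, 0.2, 1.2]
finger_gap: 0.336
```

```bash
python3 -m jog '[[[0,0,-0.4,0],[0,0,0,0],[0,0,0,0],[0,0,0,0],[0,0,0,0],[0,0,0,0],[0,0,0,0],[0,0,0,0]]]'
python3 -m jog '[[[0,0,0,0],[0,0,0,0],[0,0,0,0],[0,0,0,0],[0,0,0,0],[0,0,0,0],[0,0,0,0],[0,0,0,0]]]' 75
python3 -m jog '[[[0,0,10,0],[0,0,20,0],[0,0,25,0],[0,-10,25,0],[0,-30,20,0],[0,-40,5,0],[0,-50,0,0],[0,-50,0,0]]]' 100
```

```text
t: 31.5
tcp_pos: [0.55, 0.2191, 0.2439]
tool_rot: [0.995, 0.101, 0.0, -0.0]
force: [-1.3, 1.1, 5.5]
finger_gap: 0.336
t: 32.5
tcp_pos: [0.55, 0.219, 0.2433]
tool_rot: [0.995, 0.101, 0.0, -0.0]
force: [-0.8, -0.7, -0.6]
finger_gap: 0.745
t: 33.5
tcp_pos: [0.5499, 0.0378, 0.3494]
tool_rot: [0.995, 0.101, 0.001, 0.0]
force: [0.1, -0.9, -0.4]
finger_gap: 1.002
```

```bash
python3 -m jog '[[[2,-50,0,1],[3,-50,0,1],[3,-50,0,1],[3,-50,0,1],[3,-50,0,1],[2,-50,0,0],[1,-50,0,0],[1,-30,0,0]]]' 100
python3 -m jog '[[[0,-11,0,0],[0,0,0,0],[0,0,-20,0],[0,0,-22,0],[0,0,-22,0],[0,0,-18,0],[0,0,-12,0],[0,0,-5,0]]]' 100 60
python3 -m jog '[[[0,0,0,0],[0,0,0,0],[0,0,0,0],[0,0,0,0],[0,0,0,0],[0,0,0,0],[0,0,0,0],[0,0,0,0]]]' 0 60
python3 -m jog '[[[0,0,3,0],[0,0,12,0],[0,0,15,0],[0,0,15,0],[0,0,20,0],[0,0,20,0],[0,0,10,0],[0,0,5,0]]]'
```

```text
t: 34.5
tcp_pos: [0.5677, -0.3437, 0.3492]
tool_rot: [0.99, 0.143, 0.001, 0.001]
force: [1.9, 0.5, -0.3]
finger_gap: 0.997
t: 35.5
tcp_pos: [0.568, -0.3514, 0.2487]
tool_rot: [0.989, 0.145, -0.0, -0.0]
force: [0.1, 0.4, 0.1]
finger_gap: 1.0
t: 36.5
tcp_pos: [0.5682, -0.3524, 0.2504]
tool_rot: [0.99, 0.144, 0.001, 0.001]
force: [-1.5, 0.1, 5.6]
finger_gap: 0.502
t: 37.5
tcp_pos: [0.568, -0.3519, 0.3503]
tool_rot: [0.99, 0.144, 0.0, 0.0]
force: [-1.1, 0.2, -3.8]
finger_gap: 0.5
```

```bash
python3 -m jog '[[[0,15,0,0],[0,30,0,0],[-1,40,0,-1],[0,40,0,-1],[-1,40,0,-1],[0,40,0,-1],[-1,40,0,-1],[0,40,0,0]]]'
python3 -m jog '[[[0,40,0,0],[0,40,0,0],[0,40,0,0],[0,40,0,0],[0,32,0,0],[0,14,0,0],[0,5,0,0],[0,0,0,0]]]'
python3 -m jog '[[[0,0,-15,0],[0,0,-22,0],[0,0,-24,0],[0,0,-24,0],[0,0,-18,0],[0,0,-10,0],[0,0,-5,0],[0,0,0,0]]]'
python3 -m jog '[[[0,0,-0.7,0],[0,0,-0.7,0],[0,0,0,0],[0,0,0,0],[0,0,0,0],[0,0,0,0],[0,0,0,0],[0,0,0,0]]]'
```

```text
t: 38.5
tcp_pos: [0.564, -0.0646, 0.3485]
tool_rot: [0.995, 0.101, -0.001, -0.001]
force: [0.9, -0.1, -3.5]
finger_gap: 0.499
t: 39.5
tcp_pos: [0.5649, 0.1436, 0.3491]
tool_rot: [0.995, 0.101, -0.0, 0.0]
force: [0.3, 0.3, -2.2]
finger_gap: 0.492
t: 40.5
tcp_pos: [0.5652, 0.144, 0.2315]
tool_rot: [0.995, 0.101, 0.0, 0.0]
force: [0.9, 0.2, -2.3]
finger_gap: 0.498
t: 41.5
tcp_pos: [0.5652, 0.1441, 0.2304]
tool_rot: [0.995, 0.101, 0.0, 0.0]
force: [-0.2, -0.8, 4.5]
finger_gap: 0.499
```

```bash
python3 -m jog '[[[0,0,0,0],[0,0,0,0],[0,0,0,0],[0,0,0,0],[0,0,0,0],[0,0,0,0],[0,0,0,0],[0,0,0,0]]]' 90
python3 -m jog '[[[0,0,10,0],[0,0,20,0],[0,0,25,0],[0,-10,25,0],[0,-30,20,0],[0,-40,5,0],[0,-40,0,0],[0,-30,0,0]]]' 100
python3 -m jog '[[[0,-20,0,0],[0,-20,0,0],[0,-10,0,0],[0,0,0,0],[0,0,0,0],[0,0,0,0],[0,0,0,0],[0,0,0,0]]]'
python3 - <<'E'
from station import manip
import cv2
a=manip.snapshot("scene")[130:250,350:490,::-1];b=manip.snapshot("side")[190:340,200:310,::-1]
a=cv2.resize(a,(490,420));b=cv2.resize(b,(308,420));cv2.imwrite("pics/s3.png",cv2.hconcat([a,b]))
E
```

```text
t: 42.5
tcp_pos: [0.565, 0.144, 0.2299]
tool_rot: [0.995, 0.101, 0.0, -0.0]
force: [0.5, 0.5, 0.1]
finger_gap: 0.902
t: 43.5
tcp_pos: [0.5649, -0.0075, 0.336]
tool_rot: [0.995, 0.101, 0.001, 0.0]
force: [0.2, -0.1, -0.1]
finger_gap: 0.999
t: 44.5
tcp_pos: [0.565, -0.0557, 0.3349]
tool_rot: [0.995, 0.101, -0.0, -0.0]
force: [-0.1, 0.4, 0.1]
finger_gap: 1.0
```

View pics/s3.png

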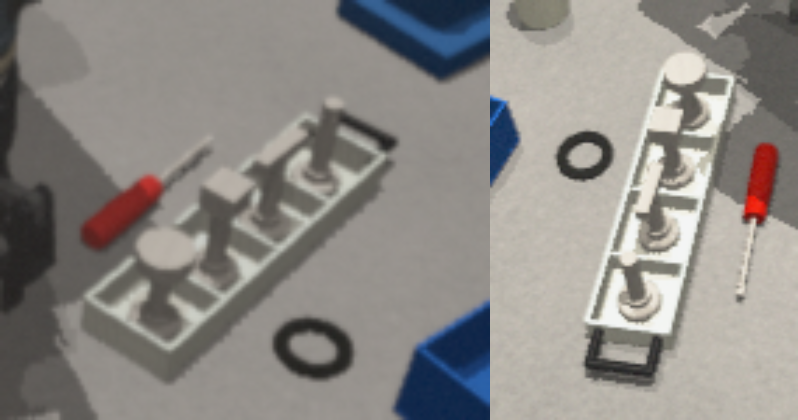

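All four plugs stand upright, one per pocket. From the handle they run pin (322,140), bar (275,185), square (220,225), cap (160,280), and the gripper is clear.

```bash
python3 -c "
from station import manip
print(manip.sign_off())"
```

```text
the job is handed in; nothing more can be done
None
```

All four plugs are in the tray and the job is handed in, at about 45 s of the 118 s allowed. From the handle outward they stand pin, bar, square, cap, which is their order from the inlet.

- **Final pictures:** the scene and side views at the end show all four plugs upright, one per pocket, released, with the gripper clear of them.
- **Forces:** each plug was lowered until it touched the pocket floor. The highest force in any reading was about 6 N.
- **Disagreements:** the views differed by about 2–4 mm on plug and tray positions. My first two estimates of the bar's angle were 84° and 93°; a closer look gave about 91°, and I gripped it at that. None of the checks failed.

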